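# Clamp a key blank, then hold the machine guard open

### The job

Load the key-cutting machine: turn the red sleeve of the fixture chuck clockwise (seen from above) until its three jaws are tight on the brass key blank, then let go of the sleeve, lift the smoked guard (it has a red handle) and hold it open at 50 degrees from closed so that the carriage can be run in under the cutter. The guard springs shut if let go, so finish while still holding it there with the fingers. Leave the blank standing in the chuck, and the cutter stand, padlock and screwdriver where they are.

Things in the scene. Friction and masses are not known exactly. Their poses are not given: they have to be found in the camera images.
- machine: Key machine, fixed. Dark deck 300 (x) x 500 (y) x 50 mm high; grey column at the far middle (near face at x = +65 mm, y within 90 mm) 175 mm high, motor drum on it to 200 mm; console in the far right corner, 80 mm high. Origin: centre of underside; x to the far side, y left, z up. Guard in the middle; chuck on the deck on one side of it, cutter stand on the other, either way round.
- chuck: Fixture chuck fixed on the deck, upright. Foot 80 x 80 x 10 mm; above it the red ribbed sleeve (46 mm diameter, 16 to 50 mm above the origin), a dark ring, and three steel jaws (54 to 66 mm above the origin, within 22 mm of the axis). Origin: on the axis at the deck top (50 mm above the bench); z up.
- sleeve (a joint): Turn of the red sleeve, rad, growing clockwise seen from above. Jaws close 4 mm of radius per rad: 10 mm from the axis at 0, touching the blank at about 1.25; starts at 0.15 to 0.45. Steady friction 0.3 N m; stays where left; grows springily stiff once the jaws touch: turn 0.2 to 0.3 rad past touching to be tight. End stop 1.75.
- sleeve_grip (a point): Point on the chuck's axis at the height to grip the red sleeve from above, 40 mm above the chuck's origin (90 mm above the bench). The sleeve is 46 mm across here, its top is 10 mm higher and the blank's top 40 mm higher; the clear space beneath the fingers ends at the foot, 30 mm lower.
- blank: Round brass key blank (tubular key), loose, 10 mm diameter, 44 mm long, standing upright between the open jaws on the chuck's inner floor, 36 mm above the chuck's origin; it sticks out 14 mm above the jaws. Origin: centre of its lower end; z along it.
- jaw0: One of three equal steel jaws of the chuck, 7 mm wide, 12 mm high, moving radially. Origin: on the chuck's axis at the jaw's underside when the sleeve is at 0; the jaw lies towards its +x and moves to -x as it closes.
- jaw1: The second jaw, a third of a turn on; as jaw0.
- jaw2: The third jaw; as jaw0.
- guard_angle (a joint): Angle of the smoked clear guard, rad: 0 closed (top level), growing as its near edge is lifted, up to 1.4; 50 degrees is 0.873. Weight and a spring push it shut at all angles: 3 to 7 N upward at the handle holds it (closed to 50 degrees). On the left of the column a steel arc carries a green line at 50 degrees, with which the side edge of the guard's top lines up.
- guard: Smoked clear guard over the cutter. Origin: middle of the guard's hinge line, at machine x = +60 mm, y = 0, 150 mm above the bench. The hinge line runs along the machine's y. The guard is 160 mm wide (y) and reaches 150 mm from the hinge line towards the robot; sides and front hang down from its top.
- guard_handle (a point): Red handle of the guard: round bar, 22 mm diameter, 34 mm long, along the machine's y, ends free, on a 10 mm stem 40 mm ahead of the guard's near edge. This point: its centre, 190 mm from the hinge line, level with it when closed (150 mm above the bench); moves in a circle about the hinge line. Fingers from above can close on its two flat ends; it can turn between them.
- cutter_stand: Black block 60 x 80 x 22 mm with two brass cutters on pins (42 mm high in all), loose on the deck on the side away from the chuck. Origin: centre of the underside. Leave alone.
- padlock: Brass padlock lying on the bench, body 45 x 50 x 22 mm, steel shackle 35 mm towards its +x. Origin: under the centre of its body. Leave alone.
- screwdriver: Screwdriver 190 mm long lying on the bench along its own x. Leave alone.

How it is judged:
On the way, in this order (a step that is already met when the one before it is completed fails the run):
1. the sleeve is turned until all three jaws press on the blank, then let go, the guard still shut (contact force between each of jaw0, jaw1, jaw2 and blank above 2 N and contact force between the fingers and chuck below 0.1 N and value of joint guard_angle below 0.1 rad), for 0.2 s.
2. the guard is held by the fingers at 50 degrees, give or take 5 (value of joint guard_angle between 0.785398 and 0.959931 rad and contact force between the fingers and guard above 1 N), for 0.3 s.
At the end, for the whole second after the job is handed in: Guard still, 45 to 55 degrees open, held by the fingers (over 1 N); all three jaws press on the blank (over 2 N each), which is upright within 7 degrees, within 4 mm of the chuck axis and not raised 10 mm; cutter stand, padlock and screwdriver within 30 mm of their starts (all of step 2 and velocity of joint guard_angle between -0.1 and 0.1 rad/s and contact force between each of jaw0, jaw1, jaw2 and blank above 2 N and horizontal distance between blank and chuck below 0.004 m and angle between blank's own z axis and vertical below 0.12 rad and z of blank in the frame of chuck below 0.046 m and distance of each of cutter_stand, padlock, screwdriver from where it was at the start of the episode below 0.03 m); the arm keeps its last pose, push and grip.
It fails at once if the cutter stand is moved by more than 30 mm (distance of cutter_stand from where it was at the start of the episode above 0.03 m).
It fails at once if the padlock is moved by more than 30 mm (distance of padlock from where it was at the start of the episode above 0.03 m).
It fails at once if the screwdriver is moved by more than 30 mm (distance of screwdriver from where it was at the start of the episode above 0.03 m).
It fails at once if the blank is pulled up out of the chuck (z of blank in the frame of chuck above 0.06 m).
It also fails if it takes over 53 s, if anything falls off the work surface, if the arm or the gripper's body presses on something with over 40 N, if the wrist force passes 120 N, or if a joint passes its speed limit or range.

### The arm

A 7-joint arm with a two-finger parallel gripper is mounted at the origin on the work surface. World frame = base frame: x ahead of the robot, y to its left, z up, the work surface at z = 0. Lengths are in m, angles in rad, forces in N, time in s.
With the tool pointing down it reaches from about 0.4 to 0.9 m from the base axis. Payload 5.5 kg.
Tool frame: the origin (TCP) lies on the centre line of the jaws, within the pads' length; the fingertips stand env.tip_extent ahead of it and the grasp point (between the pads) lies 8 mm behind it (env.tip_extent is the distance from the TCP to the fingertips, in m); z points along the fingers, y is the line along which they close (so a half turn about z gives the same grasp; the last joint's range is limited). The gripper opens to 85 mm and grips with 20 to 120 N. Pads are 22 mm wide; open, the fingers measure 114 mm over their backs; the gripper's body (76 mm by 85 mm) begins 54 mm behind the grasp point. The pads swing forward as they close: fully open they stand 13 mm farther back than shut.
Start: joints at [-1.005, 0.501, -0.427, 1.55, 0.221, 1.138, -0.21], TCP at [0.194, 0.62, 0.217] pointing down, gripper open.
Joint ranges: [-2.88, 2.88], [-0.31, 2.03], [-1.54, 1.56], [0.2, 2.42], [-1.41, 4.55], [0.19, 2.02], [-2.57, 2.57]. Speed limits (rad/s): [2.57, 2.57, 3.14, 3.14, 3.14, 3.14, 3.14].

### API

Orientations are given as [roll, pitch, yaw] about the fixed x, y, z axes, in that order (R = Rz(yaw) Ry(pitch) Rx(roll)).
In Python, from cell import env gives the robot as it stands. Calls block until the motion is done:
- env.move_pose(position, orientation): joint-space move of the TCP to a pose.
- env.movel(position, vel=0.15, frame=None, force_limit=None): straight line of the TCP; frame=None keeps the orientation; vel is the mean speed in m/s. With force_limit (N) it stops when the force on the tool has changed by that much, and returns True; else False.
- env.goto_joints(angles): joint-space move.
- env.gripper_to(opening, squeeze=None): finger opening in m; squeeze is the grip in N (None keeps the last); returns when the fingers have stopped.
- env.dwell(seconds).
- env.ik(position, orientation): joint angles nearest the present ones, or None.
- env.sense(): the state.
- env.camera(name): name is "scene" or "top" or "wrist"; returns the picture (480x640x3 uint8, blue, green, red); there is no depth.
- env.calibration(name): a dict with "fx", "fy", "cx", "cy" (pixels), "R" (3x3) and "t" (3): a world point X has camera coordinates R X + t. Camera axes: x right, y down, z forward; pixel columns grow to the right and rows downward; lengths in m; the calibration is good to about 2 mm. A picture is of the moment at which its call begins: read the wrist's pose just before it. calibration takes no time and is no camera call; for the wrist camera it gives the pose at the moment of the call.
A pose or a line that the arm cannot do raises env.Unreachable and nothing moves.
- env.close_job(): hands the job in; it is judged then, once.
The state is a dict: "time": time; "q": joint angles; "dq": joint speeds; "joint_efforts": joint torques, N m; "tool_pos": TCP position; "tool_rot": TCP orientation; "contact_force": force on the tool from outside, world axes, zero at the start; "wrist_torque": the same for the moment, N m; "width": finger opening in m; "gripper_force": force on a finger pad.
Only numpy, scipy, OpenCV 4.12 (cv2) and the standard library are available. Lean on these libraries where they do the work, as an engineer would, in place of code of your own. Each camera call takes 0.05 s, during which the arm holds its last target. There are 200 camera calls.

## Working session

There is one attempt and no reset: what is moved stays moved. The work goes in short steps, each a Python script; the robot and the scene stay as the last script left them, time stands still between calls to the robot, and variables do not carry over. Pictures are saved under pics/ and viewed, at most 10 in all, crops included, and the job is handed in when it is done.

```bash
mkdir -p pics; ls
python3 - <<'E'
from cell import env
import cv2
s=env.sense();print(s['time'],s['tool_pos'],s['tool_rot'],s['width'],env.tip_extent)
for n in("scene","top"):
    c=env.calibration(n);print(n,{k:(v.tolist() if hasattr(v,'tolist') else v) for k,v in c.items()})
    cv2.imwrite(f"pics/{n}0.png",env.camera(n))
E
```

```text
pics
0.0 [0.19365526 0.61972448 0.21557712] [-3.13966716e+00 -3.05373080e-05  2.83886600e+00] 0.08555946703710039 0.011
scene {'fx': 449.8034523868996, 'fy': 449.8034523868996, 'cx': 311.41480757280107, 'cy': 243.4456293405802, 'R': [[0.2251662982739883, 0.9740399595447055, -0.02337296155256813], [0.5703544257305052, -0.15122065394223436, -0.807358744840798], [-0.7899341536933412, 0.16845910789099966, -0.5895977966354297]], 't': [-0.0994862977832117, -0.21475950747761383, 1.6111148702482525]}
top {'fx': 448.21756640070174, 'fy': 448.21756640070174, 'cx': 320.59951861536365, 'cy': 245.95422225474996, 'R': [[0.0019283770420579942, -0.9999595836404961, 0.008781369341376572], [-0.9889101124868854, -0.0032109840393919334, -0.14848056776115331], [0.14850276355394648, -0.008397658425107268, -0.9888763363281661]], 't': [-0.01983623908413249, 0.5747507046646605, 1.1592096272971955]}
```

View pics/scene0.png

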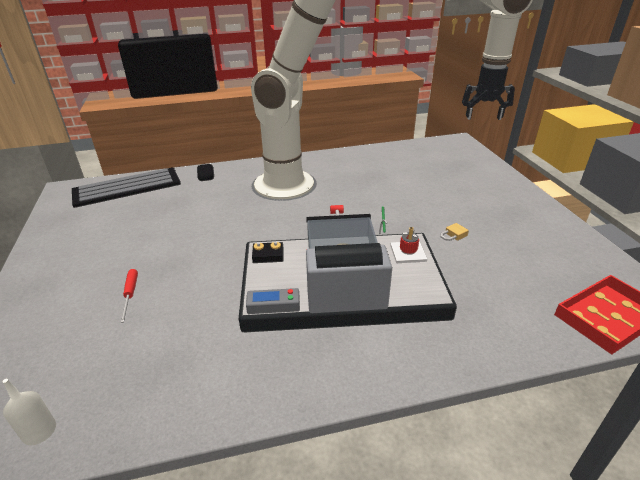

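View pics/top0.png

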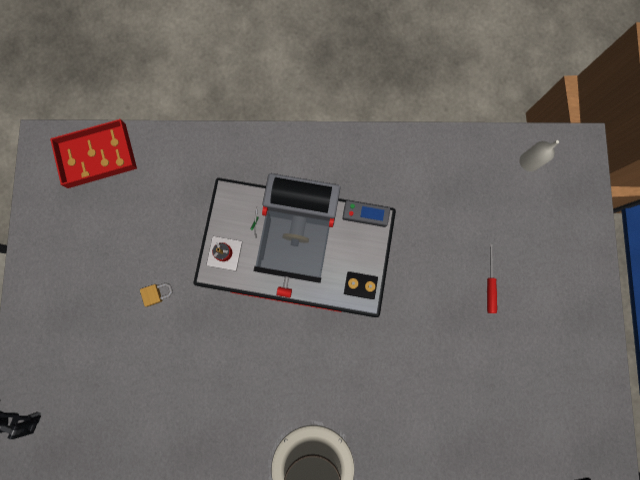

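The scene camera (from the far side) shows the machine in the middle, red handle at about (337,209), chuck sleeve at (409,243) and green arc at (383,215). The top view shows the handle at (285,292), the chuck at (222,252), the cutter stand at (362,285) and the padlock at (152,295), so the chuck is on the left (+y) side.

```bash
cat > h.py <<'E'
import numpy as np, cv2
from cell import env
def red(im):
    h=cv2.cvtColor(im,cv2.COLOR_BGR2HSV); return (cv2.inRange(h,(0,130,60),(7,255,255))|cv2.inRange(h,(173,130,60),(180,255,255)))
def blobs(m,amin=20):
    n,l,s,c=cv2.connectedComponentsWithStats(m); return [(c[i].round(1).tolist(),s[i].tolist()) for i in range(1,n) if s[i][4]>=amin]
def ray(c,p):
    R=np.array(c['R']);t=np.array(c['t'])
    d=R.T@np.array([(p[0]-c['cx'])/c['fx'],(p[1]-c['cy'])/c['fy'],1.]); return -R.T@t,d/np.linalg.norm(d)
def plane(c,p,z):
    o,d=ray(c,p); return o+d*(z-o[2])/d[2]
def tri(*obs):
    A=np.zeros((3,3));b=np.zeros(3)
    for c,p in obs:
        o,d=ray(c,p);M=np.eye(3)-np.outer(d,d);A+=M;b+=M@o
    X=np.linalg.solve(A,b)
    res=[np.linalg.norm((np.eye(3)-np.outer(d,d))@(X-o)) for o,d in [ray(*q) for q in obs]]
    return X,np.round(res,4)
E
python3 - <<'E'
from h import *
ct,cs=env.calibration("top"),env.calibration("scene")
T=cv2.imread("pics/top0.png");S=cv2.imread("pics/scene0.png")
print("top",[b for b in blobs(red(T)) if 180<b[0][0]<400]);print("scene",[b for b in blobs(red(S)) if 240<b[0][0]<450 and b[0][1]>190])
k=[plane(ct,p,.05) for p in [(217,179),(395,209),(379,316),(195,284)]]
for p in k: print(p.round(3))
print("yaw",[np.arctan2(*(-(k[1]-k[0])[:2])*np.array([1,-1])),np.arctan2(*(-(k[2]-k[3])[:2])*np.array([1,-1]))])
h=cv2.cvtColor(T,cv2.COLOR_BGR2HSV);w=cv2.inRange(h,(0,0,190),(180,60,255));print("white",[b for b in blobs(w,100)])
E
```

```text
top [([264.3, 210.4], [262, 206, 6, 10, 42]), ([331.0, 222.0], [329, 218, 5, 9, 39]), ([226.8, 254.8], [216, 245, 16, 16, 60]), ([283.8, 291.7], [277, 287, 15, 11, 117])]
scene [([336.2, 208.3], [330, 205, 14, 9, 88]), ([408.3, 246.0], [400, 237, 19, 17, 192]), ([290.0, 291.0], [288, 289, 5, 5, 21])]
[0.757 0.264 0.05 ]
[ 0.675 -0.219  0.05 ]
[ 0.39  -0.171  0.05 ]
[0.472 0.311 0.05 ]
yaw [np.float64(2.9741897727603357), np.float64(2.9729403784260815)]
white [([228.5, 262.9], [210, 252, 29, 18, 176])]
```

Run:
```python
from h import *
ct,cs=env.calibration("top"),env.calibration("scene")
print("handle",tri((ct,(284.8,291.7)),(cs,(336.5,208.8))))
print("foot top z.06",plane(ct,(225,253.5),.06))
# wrist view of the chuck
P=np.array([.56,.245])
for yaw in (1.40,-1.74,-.17,2.97):
    q=env.ik([.56,.245,.32],[np.pi,0,yaw]);print(yaw,None if q is None else np.round(q,2))
yaw=env.sense()['tool_rot'][2]
env.move_pose([.50,.235,.32],[np.pi,0,2.97])
import pickle
obs=[]
for i,p in enumerate([(.50,.235,.32),(.56,.19,.32)]):
    if i: env.movel(p,vel=.2)
    c=env.calibration("wrist");im=env.camera("wrist");cv2.imwrite(f"pics/w{i}.png",im);obs.append(c)
    print(i,env.sense()['tool_pos'].round(3),[b for b in blobs(red(im),150)])
pickle.dump(obs,open("w.pkl","wb"))
cv2.imwrite("pics/wv.png",cv2.resize(np.hstack([cv2.imread("pics/w0.png"),cv2.imread("pics/w1.png")]),(800,300)))
print(env.sense()['time'])
```

```text
handle (array([0.44751357, 0.06911073, 0.14977861]), array([0.0008, 0.0008]))
foot top z.06 [0.55134487 0.23339926 0.06      ]
1.4 [-0.38  0.32 -0.1   1.53  0.03  1.29 -0.65]
-1.74 [-0.03  0.37 -0.57  1.52  0.2   1.31  2.35]
-0.17 [-0.64  0.32  0.24  1.54 -0.08  1.28 -2.13]
2.97 [-0.2   0.34 -0.33  1.53  0.11  1.29  0.85]
0 [0.499 0.236 0.32 ] [([158.6, 149.0], [20, 148, 277, 4, 829]), ([105.1, 185.0], [80, 173, 51, 25, 1194]), ([324.1, 233.2], [304, 225, 43, 26, 344]), ([600.0, 371.1], [547, 331, 93, 83, 3860]), ([44.9, 381.6], [36, 369, 21, 23, 335]), ([224.2, 382.2], [218, 368, 13, 29, 246])]
1 [0.559 0.191 0.32 ] [([134.0, 96.3], [42, 83, 128, 30, 1557]), ([351.9, 168.6], [339, 160, 39, 31, 188]), ([615.7, 350.4], [582, 301, 58, 112, 3512]), ([68.8, 319.9], [60, 306, 22, 27, 416])]
2.55
```

View pics/wv.png

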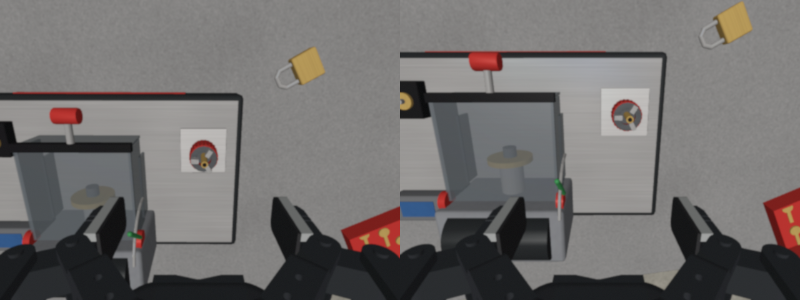

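The wrist views (scaled by 0.625) show the white foot at about (203,151) and (625,112), with the sleeve and blank in the middle of it. The handle is at (66,115) and (485,61), clear of everything else.

Run:
```python
from h import *
import pickle
C=pickle.load(open("w.pkl","rb"));F=[];Bt=[]
for i in range(2):
    im=cv2.imread(f"pics/w{i}.png");h=cv2.cvtColor(im,cv2.COLOR_BGR2HSV)
    w=cv2.inRange(h,(0,0,200),(180,40,255))
    cs,_=cv2.findContours(w,cv2.RETR_EXTERNAL,cv2.CHAIN_APPROX_NONE)
    k=max(cs,key=cv2.contourArea);r=cv2.minAreaRect(k);F.append(r[0]);print("foot",r)
    x,y,a,b=cv2.boundingRect(k)
    sub=im[y-5:y+b+5,x-5:x+a+5];cv2.imwrite(f"pics/z{i}.png",cv2.resize(sub,(390,390),interpolation=cv2.INTER_CUBIC))
    print(x-5,y-5,sub.shape)
    print("plane.06",plane(C[i],r[0],.06).round(4))
print("foot tri",tri((C[0],F[0]),(C[1],F[1])))
print("handle tri",tri((C[0],(105.1,185)),(C[1],(777-640 if 0 else 137,98))))
cv2.imwrite("pics/z.png",np.hstack([cv2.imread("pics/z0.png"),cv2.imread("pics/z1.png")]))
```

```text
Traceback (most recent call last):
ValueError: max() iterable argument is empty
```

Run:
```python
from h import *
import pickle
C=pickle.load(open("w.pkl","rb"));F=[];B=[];HD=[]
for i,(u,v) in enumerate([(325,241),(360,179)]):
    im=cv2.imread(f"pics/w{i}.png");g=cv2.cvtColor(im,cv2.COLOR_BGR2GRAY)
    x0,y0=u-50,v-50;sub=g[y0:y0+100,x0:x0+100]
    wht=sub[18:24,20:80].max();dk=np.median(sub[2:8])
    w=(sub>(np.percentile(sub,95)+dk)/2).astype(np.uint8)
    cs,_=cv2.findContours(w,cv2.RETR_EXTERNAL,cv2.CHAIN_APPROX_NONE)
    k=max(cs,key=cv2.contourArea);r=cv2.minAreaRect(k);f=(r[0][0]+x0,r[0][1]+y0);F.append(f);print("foot",wht,dk,f,r[1:],plane(C[i],f,.06).round(4))
    h=cv2.cvtColor(im,cv2.COLOR_BGR2HSV)
    rb=max((q for q in blobs(red(im)) if np.hypot(q[0][0]-[105,134][i],q[0][1]-[185,96][i])<15),key=lambda q:q[1][4])
    m=red(im)[rb[1][1]:rb[1][1]+rb[1][3],:rb[1][0]+rb[1][2]];cols=np.where(m.sum(0)>0.5*m.sum(0).max())[0];bar=rb[1]
    # bar only: columns ignore; rows above stem
    HD.append((bar[0]+bar[2]/2-.5,bar[1]+bar[3]/2-.5));print("hd",HD[-1])
    cv2.imwrite(f"pics/z{i}.png",cv2.resize(im[y0:y0+100,x0:x0+100],(390,390),interpolation=cv2.INTER_CUBIC))
print("foot",tri((C[0],F[0]),(C[1],F[1])))
print("handle",tri((C[0],HD[0]),(C[1],HD[1])))
cv2.imwrite("pics/z.png",np.hstack([cv2.imread("pics/z0.png"),cv2.imread("pics/z1.png")]))
```

```text
foot 188 151.0 (325.0, 240.5) ((67.0, 72.0), 90.0) [0.5514 0.2353 0.06  ]
hd (105.0, 185.0)
foot 198 157.0 (360.0, 179.0) ((74.0, 76.0), 90.0) [0.5518 0.236  0.06  ]
hd (105.5, 97.5)
foot (array([0.55142752, 0.23565282, 0.06075811]), array([0.0004, 0.0004]))
handle (array([0.44453067, 0.05147221, 0.14092896]), array([0.0106, 0.0106]))
```

View pics/z.png

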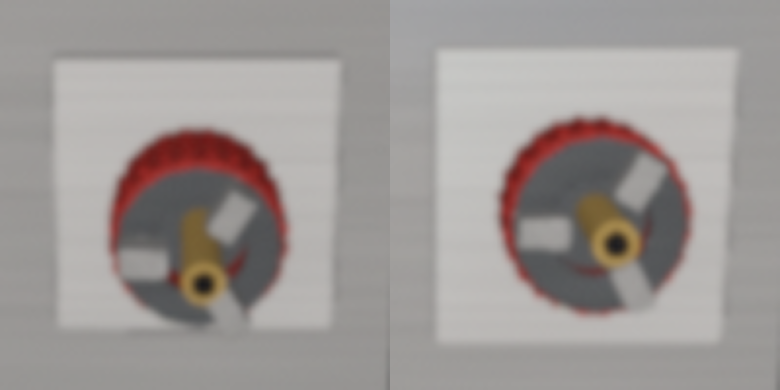

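The crops show three open jaws and the blank upright in the chuck, with its top at (203,284) and (616,244) in the crop. The dark ring is centred at about (200,247) and (600,222).

Run:
```python
from h import *
import pickle
C=pickle.load(open("w.pkl","rb"))
print("ring",tri((C[0],(326.3,254.3)),(C[1],(363.8,185.9))))
print("blanktop",tri((C[0],(327.1,263.8)),(C[1],(367.7,191.6))))
print("handle",tri((C[0],(105,185)),(C[1],(136,98))))
for yaw in (.6,.9,1.2,1.4,2.0,2.4,2.97):
    q=env.ik([.552,.236,.082],[np.pi,0,yaw]);print(yaw,None if q is None else np.round(q,2))
for yaw in (-.168,2.973):
  for p in ([.446,.068,.142],[.514,.057,.288]):
    q=env.ik(p,[np.pi,0,yaw]);print(yaw,None if q is None else np.round(q,2))
```

```text
ring (array([0.55185038, 0.23536254, 0.10435034]), array([0.0004, 0.0004]))
blanktop (array([0.55272947, 0.23564599, 0.12934205]), array([0.0001, 0.0001]))
handle (array([0.44651113, 0.06783513, 0.15003875]), array([0.0002, 0.0002]))
0.6 [-0.51  0.54  0.08  1.8  -0.05  0.81 -1.38]
0.9 [-0.47  0.54  0.03  1.8  -0.02  0.81 -1.1 ]
1.2 [-0.43  0.54 -0.02  1.79  0.01  0.81 -0.83]
1.4 [-0.4   0.54 -0.06  1.79  0.04  0.81 -0.65]
2.0 [-0.33  0.54 -0.15  1.79  0.11  0.82 -0.11]
2.4 [-0.28  0.55 -0.22  1.79  0.15  0.82  0.26]
2.97 [-0.23  0.56 -0.28  1.79  0.2   0.83  0.79]
-0.168 [-0.33  0.22  0.14  2.12 -0.04  0.81 -1.91]
-0.168 [-0.29  0.16  0.14  1.81 -0.02  1.17 -1.88]
2.973 [ 0.03  0.23 -0.27  2.11  0.08  0.82  1.11]
2.973 [ 0.06  0.18 -0.26  1.8   0.05  1.17  1.2 ]
```

Run:
```python
from h import *
def st(n):
    s=env.sense();print(n,round(s['time'],2),s['tool_pos'].round(4),round(s['tool_rot'][2],3),'F',np.round(s['contact_force'],1),'T',np.round(s['wrist_torque'],2),'w',round(s['width'],4),round(s['gripper_force'],1))
    return s
env.move_pose([.552,.2355,.20],[np.pi,0,2.4])
st('above')
print(env.movel([.552,.2355,.081],vel=.1,force_limit=15)); st('down')
env.gripper_to(.04,squeeze=70); s=st('grip')
q0=np.array(s['q'])
for a in (.4,.7,.8,.9,.95,1.0,1.05):
    q=q0.copy();q[6]-=a;env.goto_joints(q);st(a)
```

```text
above 3.23 [0.5519 0.2364 0.2008] 2.404 F [0.1 0.  0.3] T [-0.02  0.01  0.02] w 0.0854 0.0
False
down 4.57 [0.5526 0.2358 0.0818] 2.4 F [-0.5 -0.5 -0.4] T [-0.02  0.03  0.  ] w 0.0851 0.0
grip 5.08 [0.5527 0.236  0.0822] 2.4 F [-0.8  0.5  5.1] T [-0.03  0.18 -0.04] w 0.0411 55.1
0.4 5.54 [0.5528 0.2361 0.0824] 2.003 F [-0.7  0.5  1.5] T [ 0.02  0.01 -0.17] w 0.0412 48.8
0.7 5.93 [0.5528 0.2361 0.0824] 1.705 F [-0.6  0.5  2.3] T [-0.03  0.01 -0.21] w 0.0409 55.4
0.8 6.18 [0.5529 0.2362 0.0824] 1.605 F [-0.7 -0.3  3.1] T [-0.01 -0.02  0.01] w 0.0413 55.1
0.9 6.43 [0.5529 0.2361 0.0824] 1.505 F [-1.3  0.2  2.8] T [ 0.02 -0.05 -0.19] w 0.0415 52.8
0.95 6.68 [0.5529 0.2361 0.0823] 1.454 F [-0.2 -0.6  3. ] T [-0.02 -0.09  0.2 ] w 0.0412 51.0
1.0 6.93 [0.5529 0.2361 0.0824] 1.403 F [0.2 0.5 2.7] T [-0.03 -0.15  0.23] w 0.0409 49.0
1.05 7.18 [0.5529 0.2361 0.0824] 1.353 F [-0.   0.6  4.4] T [-0.03 -0.19  0.28] w 0.0412 50.8
```

Run:
```python
from h import *
s=env.sense();q0=np.array(s['q'])
for a in (.05,.1,.15):
    q=q0.copy();q[6]-=a;env.goto_joints(q);s=env.sense();print(a,round(s['time'],2),round(s['tool_rot'][2],3),np.round(s['wrist_torque'],2),s['gripper_force'])
cv2.imwrite("pics/g.png",np.hstack([env.camera("wrist"),env.camera("top")[200:320,170:330].repeat(4,0).repeat(4,1)])[:, :])
```

```text
0.05 7.43 1.305 [-0.03 -0.17  0.49] 52.658423687428524
0.1 7.68 1.255 [-0.12 -0.15  0.5 ] 54.297333108520576
0.15 7.93 1.205 [-0.09 -0.18  0.67] 55.40115419277072
```

Run:
```python
import cv2
cv2.imwrite("pics/g2.png",cv2.resize(cv2.imread("pics/g.png"),(800,300)))
```

```text
(no output)
```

View pics/g2.png

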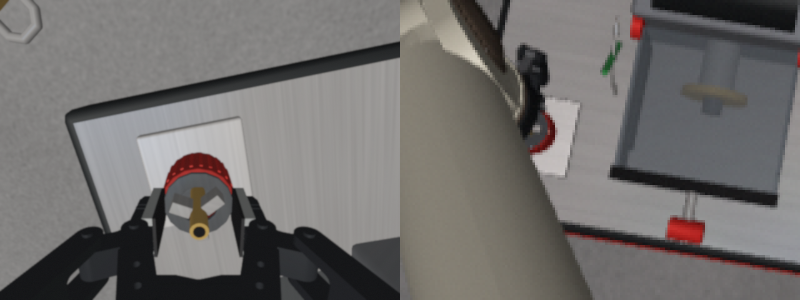

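The wrist picture shows the jaws closed in on the upright blank at (200,228), with the pads on the sleeve. The torque is rising, so I'll turn a bit further, release and check.

Run:
```python
from h import *
def st(n):
    s=env.sense();print(n,round(s['time'],2),s['tool_pos'].round(4),round(s['tool_rot'][2],3),np.round(s['contact_force'],1),np.round(s['wrist_torque'],2),round(s['width'],4),round(s['gripper_force'],1));return s
s=env.sense();q0=np.array(s['q'])
for a in (.05,.1):
    q=q0.copy();q[6]-=a;env.goto_joints(q);st(a)
a=env.camera("wrist")
env.gripper_to(.085);env.dwell(.4);st('open')
b=env.camera("wrist")
cv2.imwrite("pics/j.png",np.hstack([cv2.resize(x[210:410,210:410],(390,390),interpolation=cv2.INTER_CUBIC) for x in (a,b)]))
```

```text
0.05 8.28 [0.553  0.2361 0.0824] 1.156 [-0.2 -0.2  3.5] [-0.16 -0.24  0.68] 0.0413 56.1
0.1 8.53 [0.553  0.2361 0.0824] 1.107 [ 1.9 -0.3  3. ] [-0.09 -0.23  0.69] 0.0408 56.3
open 9.49 [0.5529 0.2362 0.0824] 1.105 [-0.2  0.4  0.1] [-0.02 -0.02 -0.06] 0.0852 0.0
```

View pics/j.png

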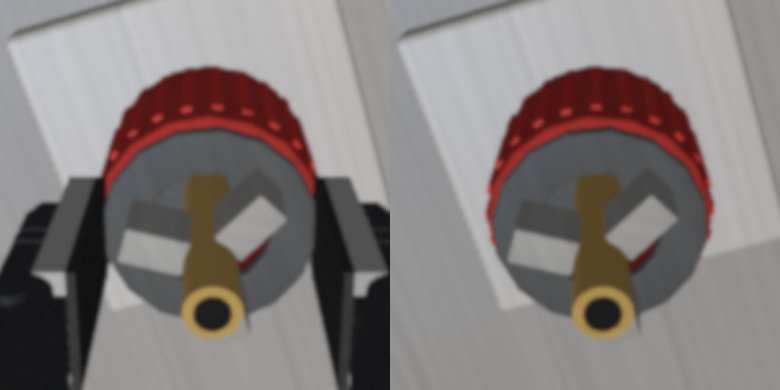

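The jaws are on the blank, which stands upright. The torque levelled off at 0.68 N m, so the pads were probably slipping. I'll regrip harder and turn a little more.

Run:
```python
from h import *
def st(n):
    s=env.sense();print(n,round(s['time'],2),round(s['tool_rot'][2],3),np.round(s['contact_force'],1),np.round(s['wrist_torque'],2),round(s['width'],4),round(s['gripper_force'],1));return s
env.gripper_to(.04,squeeze=110);s=st('grip');q0=np.array(s['q'])
for a in (.04,.08,.12,.16):
    q=q0.copy();q[6]-=a;env.goto_joints(q);s=st(a)
    if s['wrist_torque'][2]>1.1: break
env.gripper_to(.085);env.dwell(.4);st('open')
env.movel([.5525,.236,.26],vel=.15)
b=env.camera("wrist");cv2.imwrite("pics/k.png",b)
st('up')
env.move_pose([.4465,.068,.25],[np.pi,0,2.973]);st('over')
c=env.calibration("wrist");b=env.camera("wrist");cv2.imwrite("pics/h.png",b)
m=[x for x in blobs(red(b),150)];print(m)
cv2.imwrite("pics/kh.png",cv2.resize(np.hstack([cv2.imread("pics/k.png"),b]),(800,300)))
```

```text
grip 10.04 1.105 [-1.6 -1.2  5.8] [-0.22  0.42  0.03] 0.0412 48.8
0.04 10.29 1.067 [-0.2 -0.7  2.5] [-0.19  0.16  0.77] 0.0411 48.3
0.08 10.54 1.027 [-0.8 -1.1  2.3] [-0.24  0.14  0.69] 0.0409 48.1
0.12 10.79 0.987 [-0.6 -0.9  2.9] [-0.27  0.23  0.82] 0.041 47.7
0.16 11.04 0.947 [-1.4 -0.8  2.8] [-0.29  0.14  0.74] 0.041 47.1
open 11.95 0.945 [0.6 0.4 1.1] [-0.02 -0.03 -0.04] 0.085 0.0
up 13.33 0.945 [ 0.2 -0.1  0.1] [-0.06 -0.01  0.01] 0.085 0.0
over 15.31 2.973 [ 0.   0.2 -0. ] [ 0.02 -0.02 -0.01] 0.0848 0.0
[([322.0, 179.7], [158, 178, 322, 5, 1343]), ([319.5, 237.0], [295, 223, 50, 30, 1445]), ([512.3, 287.4], [492, 270, 61, 53, 1167]), ([213.9, 453.7], [207, 442, 15, 23, 224]), ([422.5, 453.9], [416, 444, 14, 21, 199])]
```

View pics/kh.png

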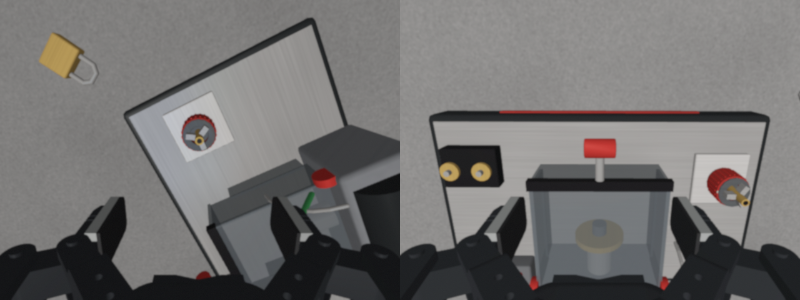

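The left half shows the jaws closed on the blank. The right half shows the handle centred at (600,148) under the gripper. Pad force stayed near 48 N because I only commanded a 40 mm opening, so I'll go back and tighten once with a full squeeze, since there's plenty of time.

Run:
```python
from h import *
def st(n):
    s=env.sense();print(n,round(s['time'],2),s['tool_pos'].round(4),round(s['tool_rot'][2],3),np.round(s['contact_force'],1),np.round(s['wrist_torque'],2),round(s['width'],4),round(s['gripper_force'],1));return s
env.move_pose([.552,.236,.23],[np.pi,0,1.8])
print(env.movel([.552,.236,.081],vel=.12,force_limit=15))
env.gripper_to(0.0,squeeze=100);s=st('grip');q0=np.array(s['q'])
for a in np.arange(.04,.30,.04):
    q=q0.copy();q[6]-=a;env.goto_joints(q);s=st(round(a,2))
    if s['wrist_torque'][2]>1.05: break
env.gripper_to(.085);env.dwell(.4);st('open')
b=env.camera("wrist");cv2.imwrite("pics/m.png",cv2.resize(b[210:410,210:410],(500,500),interpolation=cv2.INTER_CUBIC))
env.movel([.552,.236,.25],vel=.15);st('up')
```

```text
False
grip 18.62 [0.5528 0.2362 0.0826] 1.8 [-2.2 -0.6  8.7] [-0.21  0.31  0.16] 0.0389 99.5
0.04 18.88 [0.5527 0.2365 0.0827] 1.763 [ 0.  -0.2  0.7] [-0.07  0.03  0.8 ] 0.0387 102.4
0.08 19.12 [0.5527 0.2365 0.0827] 1.722 [-0.8  1.1  0.7] [-0.05  0.06  0.67] 0.0389 102.0
0.12 19.38 [0.5528 0.2364 0.0827] 1.682 [-0.9 -0.2  3. ] [-0.06  0.12  0.75] 0.0384 102.0
0.16 19.62 [0.5529 0.2361 0.0828] 1.642 [-1.2 -1.3  3.1] [-0.2   0.17  0.84] 0.0386 102.1
0.2 19.88 [0.5529 0.2361 0.0828] 1.601 [-1.8 -0.7  6.2] [-0.24  0.3   0.69] 0.0387 101.9
0.24 20.12 [0.5529 0.2364 0.0828] 1.564 [-1.4 -0.6  4.2] [-0.3   0.18  1.59] 0.0388 101.8
open 21.04 [0.5528 0.2362 0.0826] 1.56 [-0.4 -0.   0.2] [-0.03 -0.05  0.01] 0.085 0.0
up 22.36 [0.5514 0.2356 0.2489] 1.56 [ 0.3 -1.5 -0.4] [-0.04 -0.01 -0.02] 0.085 0.0
```

View pics/m.png

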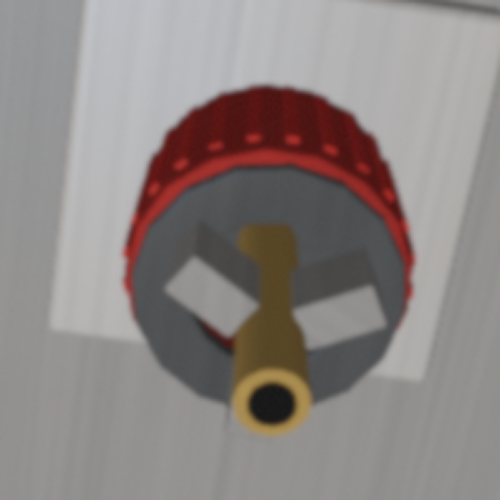

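The jaws bear firmly on the upright blank, and the torque went up to 1.6 N m, so the chuck is tight. Next is the guard.

Run:
```python
from h import *
def st(n):
    s=env.sense();print(n,round(s['time'],2),s['tool_pos'].round(4),np.round(s['tool_rot'],3),np.round(s['contact_force'],1),np.round(s['wrist_torque'],2),round(s['width'],4),round(s['gripper_force'],1));return s
H=np.array([.4465,.068]);ux=np.array([np.cos(-.168),np.sin(-.168)])
env.move_pose([*H,.25],[np.pi,0,2.973])
print(env.movel([*H,.141],vel=.12,force_limit=12));st('down')
env.gripper_to(0.0,squeeze=60);s=st('grip');p0=np.array(s['tool_pos'])
for d in range(5,51,5):
    a=np.radians(d);r=.19
    p=p0+np.r_[ux*r*(1-np.cos(a)),r*np.sin(a)]
    env.movel(p,vel=.08)
    if d%15==5 or d==50: st(d)
env.dwell(.4);s=st('end');D=s['tool_pos']-p0
print("angle z",np.degrees(np.arcsin(D[2]/.19)),"x",np.degrees(np.arccos(1-D[:2]@ux/.19)))
b=np.hstack([env.camera("scene")[150:330,240:460],env.camera("top")[150:330,170:390]]);cv2.imwrite("pics/e.png",cv2.resize(b,(800,328),interpolation=cv2.INTER_CUBIC))
```

```text
False
down 24.94 [0.4471 0.0682 0.1416] [3.141e+00 1.000e-03 2.973e+00] [-1.7 -0.7 -0.3] [-0.01 -0.04 -0.03] 0.0845 0.0
grip 25.52 [0.4471 0.0696 0.1417] [3.140e+00 1.000e-03 2.974e+00] [-1.2  4.6  5.2] [ 1.16  0.26 -0.01] 0.0302 58.9
5 25.88 [0.4484 0.0695 0.1582] [3.141e+00 1.000e-03 2.973e+00] [ 3.6  2.2 -3.8] [ 0.54 -0.79 -0.01] 0.03 59.6
20 26.96 [0.4607 0.0673 0.2065] [3.14  0.004 2.972] [11.2  1.4 -9.3] [ 0.32 -2.16 -0.03] 0.0291 59.8
35 28.03 [0.4838 0.0632 0.2496] [3.14  0.005 2.972] [ 14.4   1.1 -15.4] [ 0.33 -3.11  0.  ] 0.0265 59.9
50 29.11 [0.514  0.0583 0.2871] [ 3.141 -0.     2.973] [ 0.7 -0.7 -0.9] [-0.   -0.02 -0.01] 0.0004 0.0
end 29.51 [0.5138 0.0583 0.2871] [-3.141 -0.     2.973] [-0.4 -0.3  0.5] [-0.01 -0.06 -0.01] -0.0001 0.0
angle z 49.938672186880005 x 49.920651538997184
```

View pics/e.png

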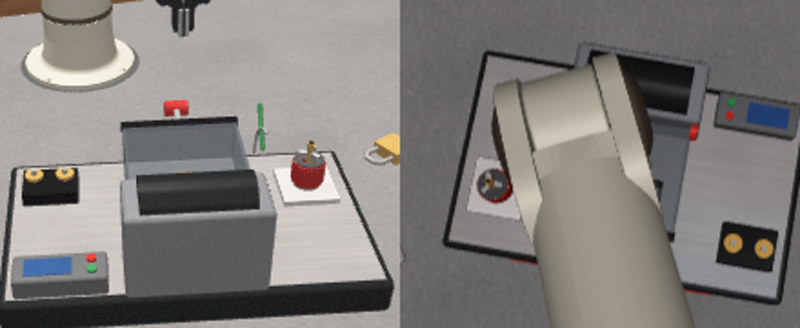

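The guard slipped out of the tips between 35 and 50 degrees. A radial pull of about 20 N had built up, and the left half shows the guard shut again with everything else in place. I'll retry with a deeper, firmer grip, relaxing the radial force as it lifts, and stop if the width changes.

```bash
cat > lift.py <<'E'
from h import *
def st(n):
    s=env.sense();print(n,round(s['time'],2),s['tool_pos'].round(4),np.round(s['contact_force'],1),round(s['width'],4),round(s['gripper_force'],1));return s
H=np.array([.4465,.0685]);ux=np.array([np.cos(-.168),np.sin(-.168)])
env.gripper_to(.085)
env.movel([*H,.25],vel=.2)
print(env.movel([*H,.134],vel=.15,force_limit=12));st('down')
env.gripper_to(0.0,squeeze=100);s=st('grip');p0=np.array(s['tool_pos']);F0=s['contact_force']
off=np.zeros(3)
for d in range(4,49,4):
    a=np.radians(d);r=.19
    env.movel(p0+np.r_[ux*r*(1-np.cos(a)),r*np.sin(a)]+off,vel=.07)
    s=env.sense();inw=np.r_[ux*np.cos(a),-np.sin(a)]
    f=s['contact_force']@inw;off=off+.00012*f*inw
    print(d,round(s['time'],2),'fin',round(f,1),'ft',round(s['contact_force']@np.r_[ux*np.sin(a),np.cos(a)],1),s['tool_pos'].round(4),'off mm',(off*1e3).round(1),round(s['width'],4))
    if s['width']<.025: print("slip");break
b=np.hstack([env.camera("scene")[150:330,240:460],env.camera("top")[150:330,170:390]]);cv2.imwrite("pics/e2.png",cv2.resize(b,(800,328),interpolation=cv2.INTER_CUBIC))
E
python3 lift.py
```

```text
False
down 31.86 [0.4475 0.0688 0.1347] [-0.7 -0.6 -0.1] 0.085 0.0
grip 32.39 [0.4471 0.0697 0.1348] [-0.9  2.9  4.9] 0.031 98.7
4 32.74 fin 4.7 ft -6.5 [0.4478 0.0696 0.148 ] off mm [ 0.6 -0.1 -0. ] 0.0308
8 33.08 fin 6.6 ft -4.9 [0.4514 0.069  0.1616] off mm [ 1.3 -0.2 -0.1] 0.0309
12 33.42 fin -7.2 ft -0.7 [0.4576 0.0678 0.1757] off mm [ 0.5 -0.1  0. ] 0.0302
16 33.77 fin 15.6 ft -5.2 [0.4599 0.0675 0.1885] off mm [ 2.3 -0.4 -0.5] 0.0304
20 34.11 fin 10.4 ft -4.4 [0.4627 0.0669 0.1994] off mm [ 3.4 -0.6 -0.9] 0.0301
24 34.45 fin 4.8 ft -4.2 [0.4663 0.0663 0.2105] off mm [ 3.9 -0.7 -1.1] 0.0307
28 34.79 fin 17.3 ft -3.3 [0.4771 0.0645 0.2235] off mm [ 5.8 -1.  -2.1] 0.0302
32 35.13 fin 12.2 ft -3.8 [0.4828 0.0635 0.2331] off mm [ 7.  -1.2 -2.9] 0.0304
36 35.48 fin 8.8 ft -4.7 [0.4894 0.0624 0.2427] off mm [ 7.8 -1.3 -3.5] 0.0299
40 35.82 fin 2.5 ft -5.7 [0.4976 0.061  0.253 ] off mm [ 8.  -1.4 -3.7] 0.03
44 36.16 fin 11.4 ft -4.4 [0.5089 0.0591 0.2632] off mm [ 9.  -1.5 -4.7] 0.0298
48 36.5 fin 3.0 ft -5.8 [0.5173 0.0577 0.2712] off mm [ 9.3 -1.6 -4.9] 0.03
```

View pics/e2.png

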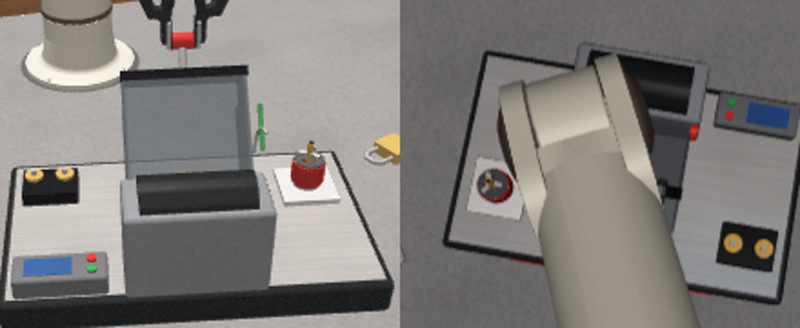

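The guard is up with the handle still in the fingers at (183,40), the side edge is close to the green line, and the other objects are in place. I'll get the true angle by intersecting the handle's ray with the plane in which it swings.

```bash
cat > ang.py <<'E'
from h import *
ux=np.array([np.cos(-.168),np.sin(-.168),0]);uy=np.array([-ux[1],ux[0],0])
hd=np.array([.4467,.0682,.15]);hg=hd+.19*ux
def ang(im):
    c=env.calibration("scene")
    b=[q for q in blobs(red(im),15) if 325<q[0][0]<352 and 150<q[0][1]<218]
    b=max(b,key=lambda q:q[1][4]);x,y,w,h,_=b[1]
    o,d=ray(c,(x+w/2-.5,y+h/2-.5));P=o+d*((hg-o)@uy)/(d@uy);v=P-hg
    return b[1],P.round(4),"r",round(np.linalg.norm(v),4),"deg",round(float(np.degrees(np.arctan2(v[2],-v@ux))),2)
if __name__=="__main__":
    print(ang(cv2.imread("pics/scene0.png")));print(ang(env.camera("scene")))
    s=env.sense();print(s['time'],s['tool_pos'].round(4),s['contact_force'].round(1),s['width'],s['gripper_force'])
E
python3 ang.py
```

```text
([330, 205, 14, 9, 88], array([0.4635, 0.0654, 0.1594]), 'r', np.float64(0.1732), 'deg', 3.11)
([334, 168, 13, 9, 110], array([0.5267, 0.0546, 0.2982]), 'r', np.float64(0.1839), 'deg', 53.71)
36.65 [0.5171 0.0577 0.271 ] [-3.1  0.8 -5.1] 0.029523140293704925 101.07863903045654
```

Run:
```python
from ang import *
from scipy.optimize import brentq
c=env.calibration("scene");R=np.array(c['R']);t=np.array(c['t'])
def row(d):
    a=np.radians(d);X=R@(hg-.19*np.cos(a)*ux+[0,0,.19*np.sin(a)])+t;return c['fy']*X[1]/X[2]+c['cy'],c['fx']*X[0]/X[2]+c['cx']
print(row(0),row(45),row(50),row(55))
im=env.camera("scene")
m=red(im)
for n,M in(("closed",red(cv2.imread("pics/scene0.png"))),("now",m)):
    b=[q for q in blobs(M,15) if 325<q[0][0]<352 and 150<q[0][1]<218];b=max(b,key=lambda q:q[1][4])
    v=b[1][1]+b[1][3]/2-.5;print(n,b,[round(brentq(lambda d:row(d)[0]-x,-10,75),1) for x in (v,b[0][1])])
# closed-circle estimate from tool pose (handle assumed not slid)
```

```text
(np.float64(208.64356548518396), np.float64(335.7913294510654)) (np.float64(172.319923658726), np.float64(338.71721998161496)) (np.float64(170.3908235598789), np.float64(339.34831888472104)) (np.float64(169.02525697871596), np.float64(340.0379209955322))
closed ([336.2, 208.3], [330, 205, 14, 9, 88]) [-0.3, 0.3]
now ([340.0, 171.7], [334, 168, 13, 9, 110]) [45.7, 46.5]
```

Run:
```python
from ang import *
from scipy.optimize import minimize_scalar
def hp(d): a=np.radians(d);return hg-.19*np.cos(a)*ux+np.array([0,0,.19*np.sin(a)])
c=env.calibration("wrist");im=env.camera("wrist");R=np.array(c['R']);t=np.array(c['t'])
def px(X): X=R@X+t;return np.array([c['fx']*X[0]/X[2]+c['cx'],c['fy']*X[1]/X[2]+c['cy']])
for d in (44,47,50,53): print(d,px(hp(d)).round(1), 'edge150',px(hg-.15*np.cos(np.radians(d))*ux+np.array([0,0,.15*np.sin(np.radians(d))])).round(1))
m=red(im);print([b for b in blobs(m,100)])
u=int(px(hp(48))[0])
for k in (-20,0,20): r=np.where(m[:,u+k])[0];print(u+k,r.min() if len(r) else None,r.max() if len(r) else None,len(r))
```

```text
44 [315.8 273.6] edge150 [316.  307.9]
47 [315.7 297.7] edge150 [316.  323.9]
50 [315.7 323.6] edge150 [316.  340.8]
53 [315.6 351.2] edge150 [315.9 358.3]
[([316.9, 101.1], [159, 100, 318, 3, 645]), ([508.1, 207.0], [491, 188, 54, 52, 934]), ([317.0, 291.9], [271, 264, 93, 58, 5067])]
295 100 320 60
315 101 318 57
335 101 321 59
```

Both views put the guard at about 46.3 degrees, so I'll lift it roughly 3.7 degrees more.

```bash
cat > up.py <<'E'
from ang import *
import sys
from scipy.optimize import brentq
a,b=map(float,sys.argv[1:3])
s=env.sense();p=np.array(s['tool_pos']);sh=np.radians(3.5)
g=lambda d:.19*np.r_[-ux[:2]*np.cos(np.radians(d)+sh),np.sin(np.radians(d)+sh)]
for d in np.linspace(a,b,3)[1:]:
    env.movel(p+g(d)-g(a),vel=.04)
env.dwell(.3);s=env.sense();print(s['time'],s['tool_pos'].round(4),s['contact_force'].round(1),round(s['width'],4),s['gripper_force'])
def meas():
    c=env.calibration("wrist");im=env.camera("wrist");R=np.array(c['R']);t=np.array(c['t'])
    def row(d): r=np.radians(d);X=R@(hg-.19*np.cos(r)*ux+np.array([0,0,.19*np.sin(r)]))+t;return c['fy']*X[1]/X[2]+c['cy']
    r=np.where(red(im)[200:,315])[0]+200;v=(r.min()+r.max())/2
    return r.min(),r.max(),brentq(lambda d:row(d)-v,35,65)
print(meas());env.dwell(.3);print(meas(),env.sense()['dq'].round(3))
b=[q for q in blobs(red(env.camera("scene")),15) if 325<q[0][0]<352 and 150<q[0][1]<218];print(b)
E
python3 up.py 46.3 50
```

```text
37.6333 [0.5304 0.0555 0.2787] [  7.7   0.1 -16.9] 0.0278 99.6411144733429
(np.int64(255), np.int64(310), 49.97040740022832)
(np.int64(255), np.int64(310), 49.96990673688542) [-0.001 -0.001 -0.    -0.    -0.     0.001  0.001]
[([340.6, 170.4], [335, 166, 12, 10, 102])]
```

Run:
```python
from ang import *
from scipy.optimize import brentq
def meas():
    c=env.calibration("wrist");im=env.camera("wrist");R=np.array(c['R']);t=np.array(c['t'])
    def row(d): r=np.radians(d);X=R@(hg-.19*np.cos(r)*ux+np.array([0,0,.19*np.sin(r)]))+t;return c['fy']*X[1]/X[2]+c['cy']
    r=np.where(red(im)[200:,315])[0]+200;v=(r.min()+r.max())/2
    return round(brentq(lambda d:row(d)-v,35,65),2)
inw=np.r_[ux[:2]*.643,-.766]
s=env.sense();f=s['contact_force']@inw;print('f',f)
env.movel(s['tool_pos']+inw*.0001*f,vel=.02)
for i in range(3):
    env.dwell(.5);s=env.sense();print(s['time'],s['tool_pos'].round(4),s['contact_force'].round(1),round(s['width'],4),round(s['gripper_force'],1),meas())
```

```text
f 17.42660907435623
38.9833 [0.5313 0.0554 0.2788] [-7.8 -0.4  2.8] 0.0281 99.5 50.3
39.5333 [0.5313 0.0554 0.2788] [-8.4 -1.   3.2] 0.0275 99.5 50.24
40.0833 [0.5313 0.0554 0.2788] [-8.8 -0.3  3. ] 0.0275 99.5 50.24
```

Run:
```python
from cell import env
print(env.close_job())
```

```text
the job is handed in; nothing more can be done
None
```

I handed the job in at about 40 s, with the chuck tightened on the upright blank and the fingers holding the guard at about 50 degrees (measured by camera); one earlier lift slipped and the guard sprang shut, and no verdict came back.

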